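Open the push-to-open flap over the tape measure

TASK

The blue parts cabinet on the bench has three wire-fronted push-to-open flaps: with the fingertips only, press in the flap that has the yellow tape measure behind it until its catch lets go, and take the hand away so that the flap springs ajar by itself. Then reach behind its top edge and push it outward and down until it lies fully open. Take hold of nothing - do not pinch the flap or lift anything - keep the other two flaps shut, and leave the things in the bays and the pliers and torch on the bench where they are.

Things in the scene. Friction and masses are not known exactly. Their poses are not given: they have to be found in the camera images.
- cabinet: Blue parts cabinet, fixed, 170 mm deep (x), 468 wide (y), 172 high; origin: centre of its underside; x points from front to back, y to the robot's left, z up. Front face at x = -85 mm. Bays at y = +150, 0, -150 mm, floors 30 mm up, each shut by a wire-front flap, no handle. Top board z 160 to 172 mm, its front edge at x = -68; 30 mm high carton and two nuts on it at x > -15.
- tape_measure: Yellow pocket tape measure with a black disc, 35 x 74 x 63 mm, loose in one of the bays (any of the three); origin at the centre of its underside.
- bottle: Small blue-and-white bottle, 37 mm across, 78 high, loose in another bay; origin at the centre of its underside.
- tape_roll: Roll of black tape, 69 mm across, 18 high, lying in the third bay; origin at the centre of its underside.
- pliers: Pliers with blue grips, 196 x 59 x 13 mm, loose on the bench between robot and cabinet, near the bench's front edge; origin at the centre of its underside.
- torch: Black torch, 115 mm long, 36 thick, loose on the bench near its front edge, to the left of the pliers; origin under its middle.
- bay_l (a point): Point on the floor of the left (+y) bay, 67 mm behind the cabinet's front face; its contents stand within 20 mm of it. Axes as the cabinet's.
- flap_l (a joint): Angle of the left (+y) flap about its lower edge, rad: about 0 shut, negative pressed in (stop at -0.055), positive opening outward and down to 1.5, lying level. Pressed past -0.035 (5 mm at the mark, about 5 N) its touch catch trips for good; let go, a spring throws it ajar to about 0.45, where friction holds it. Pushed past about 0.7 it sinks to 1.5 by itself in 3 s; short of that it stays.
- flap_l_press (a point): Centre of the 16 mm orange press mark on the outer face of the left (+y) flap, 120 mm above its hinge line, 16 mm below its top edge, 154 mm above the bench when shut. Flap: aluminium frame with five upright wires, 140 wide, 134 high, 8 thick; hinge line 34 mm above the bench, mid-thickness. Axes of the flap: x from outer to inner face; shut, as the cabinet's.
- flap_l_edge (a point): Middle of the top edge of the left (+y) flap on its inner (back) side, 136 mm from its hinge line; moves with the flap. Ajar, it stands about 50 mm out from the cabinet's front, leaving that gap to reach in from above. The back carries a striker and meets a spring rod 30 to 65 mm to the right (-y) of its middle; middle and left are free. Axes of the flap.
- bay_m (a point): Point on the floor of the middle bay, 67 mm behind the cabinet's front face; its contents stand within 20 mm of it. Axes as the cabinet's.
- flap_m (a joint): Angle of the middle flap about its lower edge, rad: about 0 shut, negative pressed in (stop at -0.055), positive opening outward and down to 1.5, lying level. Pressed past -0.035 (5 mm at the mark, about 5 N) its touch catch trips for good; let go, a spring throws it ajar to about 0.45, where friction holds it. Pushed past about 0.7 it sinks to 1.5 by itself in 3 s; short of that it stays.
- flap_m_press (a point): Centre of the 16 mm orange press mark on the outer face of the middle flap, 120 mm above its hinge line, 16 mm below its top edge, 154 mm above the bench when shut. Flap: aluminium frame with five upright wires, 140 wide, 134 high, 8 thick; hinge line 34 mm above the bench, mid-thickness. Axes of the flap: x from outer to inner face; shut, as the cabinet's.
- flap_m_edge (a point): Middle of the top edge of the middle flap on its inner (back) side, 136 mm from its hinge line; moves with the flap. Ajar, it stands about 50 mm out from the cabinet's front, leaving that gap to reach in from above. The back carries a striker and meets a spring rod 30 to 65 mm to the right (-y) of its middle; middle and left are free. Axes of the flap.
- bay_r (a point): Point on the floor of the right (-y) bay, 67 mm behind the cabinet's front face; its contents stand within 20 mm of it. Axes as the cabinet's.
- flap_r (a joint): Angle of the right (-y) flap about its lower edge, rad: about 0 shut, negative pressed in (stop at -0.055), positive opening outward and down to 1.5, lying level. Pressed past -0.035 (5 mm at the mark, about 5 N) its touch catch trips for good; let go, a spring throws it ajar to about 0.45, where friction holds it. Pushed past about 0.7 it sinks to 1.5 by itself in 3 s; short of that it stays.
- flap_r_press (a point): Centre of the 16 mm orange press mark on the outer face of the right (-y) flap, 120 mm above its hinge line, 16 mm below its top edge, 154 mm above the bench when shut. Flap: aluminium frame with five upright wires, 140 wide, 134 high, 8 thick; hinge line 34 mm above the bench, mid-thickness. Axes of the flap: x from outer to inner face; shut, as the cabinet's.
- flap_r_edge (a point): Middle of the top edge of the right (-y) flap on its inner (back) side, 136 mm from its hinge line; moves with the flap. Ajar, it stands about 50 mm out from the cabinet's front, leaving that gap to reach in from above. The back carries a striker and meets a spring rod 30 to 65 mm to the right (-y) of its middle; middle and left are free. Axes of the flap.
Things that resemble listed ones, but are neither listed nor needed, are in the scene too. There is more than one size of the tape_measure; the one meant has the size given above.

How it is judged:
On the way, in this order (a step that is already met when the one before it is completed fails the run):
1. the flap in front of the tape measure is pressed in past its catch (((horizontal distance between tape_measure and bay_l below 0.05 m and value of joint flap_l below -0.02 rad) or (horizontal distance between tape_measure and bay_m below 0.05 m and value of joint flap_m below -0.02 rad) or (horizontal distance between tape_measure and bay_r below 0.05 m and value of joint flap_r below -0.02 rad))).
2. it has sprung ajar with the hand off it (((horizontal distance between tape_measure and bay_l below 0.05 m and value of joint flap_l between 0.3 and 0.62 rad and contact force between each of the arm, the fingers and flap_l below 0.1 N) or (horizontal distance between tape_measure and bay_m below 0.05 m and value of joint flap_m between 0.3 and 0.62 rad and contact force between each of the arm, the fingers and flap_m below 0.1 N) or (horizontal distance between tape_measure and bay_r below 0.05 m and value of joint flap_r between 0.3 and 0.62 rad and contact force between each of the arm, the fingers and flap_r below 0.1 N))), for 0.2 s.
At the end, for the whole second after the job is handed in: The flap of the bay with the tape measure lies open at more than 1.35 rad (77 degrees) and at rest, the other two flaps are shut (under 0.08 rad), and the tape measure is still in its bay (within 50 mm of the bay's point) (((horizontal distance between tape_measure and bay_l below 0.05 m and value of joint flap_l above 1.35 rad and velocity of joint flap_l below 0.05 rad/s and value of joint each of flap_m, flap_r below 0.08 rad) or (horizontal distance between tape_measure and bay_m below 0.05 m and value of joint flap_m above 1.35 rad and velocity of joint flap_m below 0.05 rad/s and value of joint each of flap_l, flap_r below 0.08 rad) or (horizontal distance between tape_measure and bay_r below 0.05 m and value of joint flap_r above 1.35 rad and velocity of joint flap_r below 0.05 rad/s and value of joint each of flap_l, flap_m below 0.08 rad))); the robot touches nothing.
It fails at once if a flap that does not have the tape measure behind it comes open (over 0.08 rad) ((not (horizontal distance between tape_measure and bay_l below 0.05 m) and value of joint flap_l above 0.08 rad) or (not (horizontal distance between tape_measure and bay_m below 0.05 m) and value of joint flap_m above 0.08 rad) or (not (horizontal distance between tape_measure and bay_r below 0.05 m) and value of joint flap_r above 0.08 rad)).
It fails at once if a flap is pinched: gripped on its outer and inner face at once (over 1 N on each) (((contact force between the fingers and flap_l_c0 above 1 N or contact force between the fingers and flap_l_c2 above 1 N or contact force between the fingers and flap_l_c3 above 1 N) and (contact force between the fingers and flap_l_c4 above 1 N or contact force between the fingers and flap_l_c6 above 1 N or contact force between the fingers and flap_l_c7 above 1 N)) or ((contact force between the fingers and flap_m_c0 above 1 N or contact force between the fingers and flap_m_c2 above 1 N or contact force between the fingers and flap_m_c3 above 1 N) and (contact force between the fingers and flap_m_c4 above 1 N or contact force between the fingers and flap_m_c6 above 1 N or contact force between the fingers and flap_m_c7 above 1 N)) or ((contact force between the fingers and flap_r_c0 above 1 N or contact force between the fingers and flap_r_c2 above 1 N or contact force between the fingers and flap_r_c3 above 1 N) and (contact force between the fingers and flap_r_c4 above 1 N or contact force between the fingers and flap_r_c6 above 1 N or contact force between the fingers and flap_r_c7 above 1 N))).
It fails at once if the tape measure, the bottle or the roll is lifted or moved in its bay (over 20 mm) (distance of any of tape_measure, bottle, tape_roll from where it was at the start of the episode above 0.02 m).
It fails at once if the pliers or the torch on the bench is lifted or moved (over 20 mm) (distance of any of pliers, torch from where it was at the start of the episode above 0.02 m).
It also fails if it takes over 46 s, if anything falls off the work surface, if the arm or the gripper's body presses on something with over 40 N, if the wrist force passes 120 N, or if a joint passes its speed limit or range.

ROBOT

A 6-joint arm with a two-finger parallel gripper is mounted at the origin on a cart in front of the work surface, level with it; the furniture and walls round the work are solid. World frame = base frame: x ahead of the robot, y to its left, z up, the work surface at z = 0. Lengths are in m, angles in rad, forces in N, time in s.
With the tool pointing down it reaches from about 0.425 to 1.125 m from the base axis. Payload 14.9 kg.
Tool frame: the origin (TCP) lies on the centre line of the jaws, within the pads' length; the fingertips stand 17 mm ahead of it and the grasp point (between the pads) lies 2 mm behind it; z points along the fingers, y is the line along which they close (so a half turn about z gives the same grasp; the last joint's range is limited). The gripper opens to 91 mm and grips with 3 to 60 N. Pads are 32 mm wide; open, the fingers measure 118 mm over their backs; the gripper's body (76 mm by 178 mm) begins 60 mm behind the grasp point.
Start: joints at [1.079, 0.379, 1.734, -0, 1.028, -0.033], TCP at [0.31, 0.628, 0.231] pointing down, gripper open.
Joint ranges: [-2.77, 2.77], [-0.74, 2.19], [0, 2.66], [-1.06, 4.2], [0.31, 2.87], [-3.08, 3.08]. Speed limits (rad/s): [1.89, 1.89, 2.39, 3.14, 3.14, 3.14].

INTERFACE

Orientations are given as a unit quaternion [w, x, y, z].
In Python, from bench import env gives the robot as it stands.
- The arm moves only by the tool step_arm, never from a script. Its argument "targets" is a list of rows, each a list of 6 numbers: the shift along the tool's x, y, z in m, then the turn, a rotation vector about the tool's x, y, z in rad. A call has exactly 5 rows; each row shifts and turns the commanded pose from where the row before left it, along the tool's axes as they then stand; what a row does not reach is not made up. A row lasts 1/10 s, in which the tool goes at most 50 mm and 8.59 degrees, less where a joint would pass 70% of its speed; a pose out of reach is approached as far as the arm can. A call is refused whole if a number of a shift passes 0.05 or a number of a turn 0.15, either way. A call with a gripper value outside its range is refused whole. "fingers" is the opening, from -1 (shut) to 1 (fully open), set as the call begins (left out, the last holds). The fingers move at their own pace and stop on an object; "force" is the grip in N (left out, the last holds). Time passes only in rows, so rows that do not move let the fingers close, or fill a call up. It gives the time, the measured TCP pose, the force, the opening and the grip force at its end, in the units of the state.
- env.get_state(): the state, without advancing time (a new reading comes with each control period).
- env.get_image(name): name is "scene" or "top" or "wrist"; returns (picture, depth): 384x512x3 uint8, red, green, blue; 384x512 float32, m along the optical axis (not along the pixel's ray), 0 where there is no reading.
- env.camera_model(name): a dict with "fx", "fy", "cx", "cy" (pixels), "rvec" (rotation vector, rad) and "tvec" (3), from world to camera coordinates, as OpenCV has them; the wrist camera has in their place "hand_eye" (4x4, takes a point from camera to tool coordinates, whose origin is the TCP and whose axes are the flange's). Camera axes: x right, y down, z forward; pixel columns grow to the right and rows downward; lengths in m; the calibration is good to about 2 mm. A picture is of the moment at which its call begins: read the wrist's pose just before it. camera_model takes no time and is no camera call.
- env.job_done(): hands the job in; it is judged then, once.
The state is a dict: "t": time; "joint_pos": joint angles; "joint_vel": joint speeds; "tau": joint torques, N m; "tcp_pos": TCP position; "ee_rot": TCP orientation; "force": force on the tool from outside, world axes, zero at the start; "moment": the same for the moment, N m; "opening": opening from 0.0 (shut) to 1.0 (fully open); "grasp_force": force on a finger pad.
Only numpy, scipy, OpenCV 4.12 (cv2) and the standard library are available. Lean on these libraries where they do the work, as an engineer would, in place of code of your own. Each camera call takes 0.05 s, during which the arm holds its last target. There are 200 camera calls.

## Working session

There is one attempt and no reset: what is moved stays moved. The work goes in short steps, Python scripts to look and compute and a tool call to move; the robot and the scene stay as the last step left them, time stands still between calls to the robot, and variables do not carry over. Pictures are saved under pics/ and viewed, at most 10 in all, crops included, and the job is handed in when it is done.

Besides the shell and the picture viewer there is one more tool, called after ">>>" as a command line: name --pt "numbers of a row" for each row, then --argument value for the rest. step_arm: Moves the arm, as the interface text tells. Its arguments: {"type":"object","properties":{"targets":{"type":"array"},"fingers":{"type":"number"},"force":{"type":"number"}},"required":["targets"]}

```bash
mkdir -p pics; cat > h.py <<'E'
import numpy as np, cv2
from bench import env
from scipy.spatial.transform import Rotation as R
def cam(n):
    m=env.camera_model(n); K=np.array([[m['fx'],0,m['cx']],[0,m['fy'],m['cy']],[0,0,1]])
    if 'rvec' in m:
        Rm=cv2.Rodrigues(np.array(m['rvec'],float))[0]; t=np.array(m['tvec'],float).ravel()
        T=np.eye(4);T[:3,:3]=Rm.T;T[:3,3]=-Rm.T@t
    else:
        s=env.get_state();q=s['ee_rot'];E=np.eye(4);E[:3,:3]=R.from_quat([q[1],q[2],q[3],q[0]]).as_matrix();E[:3,3]=s['tcp_pos'];T=E@np.array(m['hand_eye'])
    return K,T
def pt(K,T,d,u,v):
    z=d[v,u] if np.ndim(d) else d
    return (T@np.array([(u-K[0,2])/K[0,0]*z,(v-K[1,2])/K[1,1]*z,z,1]))[:3]
def cloud(K,T,d):
    v,u=np.mgrid[:d.shape[0],:d.shape[1]]
    P=np.stack([(u-K[0,2])/K[0,0]*d,(v-K[1,2])/K[1,1]*d,d],-1)
    return P@T[:3,:3].T+T[:3,3]
E
python3 - <<'E'
from h import *
for n in ['scene','top','wrist']:
    K,T=cam(n)
    im,d=env.get_image(n); np.savez(f'{n}.npz',im=im,d=d,K=K,T=T); print(n,T.round(3).tolist(),K[0,0])
    cv2.imwrite(f'pics/{n}.png',cv2.resize(im[...,::-1],(768,576)))
print(env.get_state())
E
```

```text
scene [[-0.994, 0.088, -0.071, 0.625], [0.113, 0.746, -0.656, 0.777], [-0.005, -0.66, -0.751, 0.831], [0.0, 0.0, 0.0, 1.0]] 377.47841654760873
top [[0.459, -0.686, 0.565, -0.042], [-0.888, -0.362, 0.282, -0.127], [0.011, -0.631, -0.775, 0.956], [0.0, 0.0, 0.0, 1.0]] 436.21178710926387
wrist [[0.443, 0.859, 0.258, 0.238], [0.897, -0.424, -0.128, 0.662], [-0.001, 0.288, -0.958, 0.383], [0.0, 0.0, 0.0, 1.0]] 270.50482072545236
{'t': 0.15, 'joint_pos': array([ 1.07866921e+00,  3.79276892e-01,  1.73467127e+00, -3.00091389e-05,
        1.02849171e+00, -3.32908064e-02]), 'joint_vel': array([ 4.32683679e-05, -2.28891507e-03, -3.38551719e-03, -4.47594440e-04,
        8.47213509e-05, -3.73950713e-04]), 'tau': array([-5.92865217e-04, -7.64107347e+01, -4.34659266e+01,  6.51039951e-02,
        4.09132289e-02, -5.08332960e-05]), 'tcp_pos': array([0.30989671, 0.62733057, 0.23043456]), 'ee_rot': array([-9.76030569e-05,  2.27403398e-01,  9.73800552e-01, -4.12413456e-04]), 'force': array([-0.249706  , -0.74968136, -0.27353739]), 'moment': array([0.00569487, 0.02590801, 0.0019556 ]), 'grasp_force': 0.0, 'opening': 0.9983780364285469}
```

View pics/scene.png

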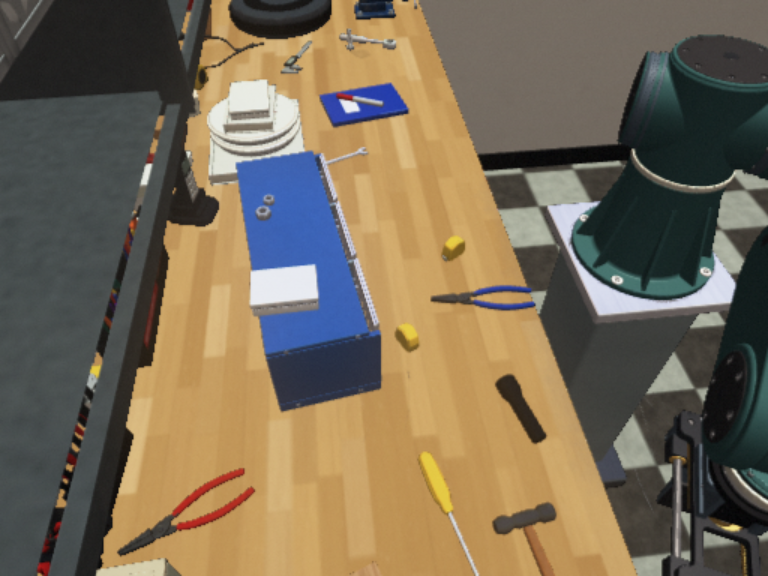

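View pics/top.png

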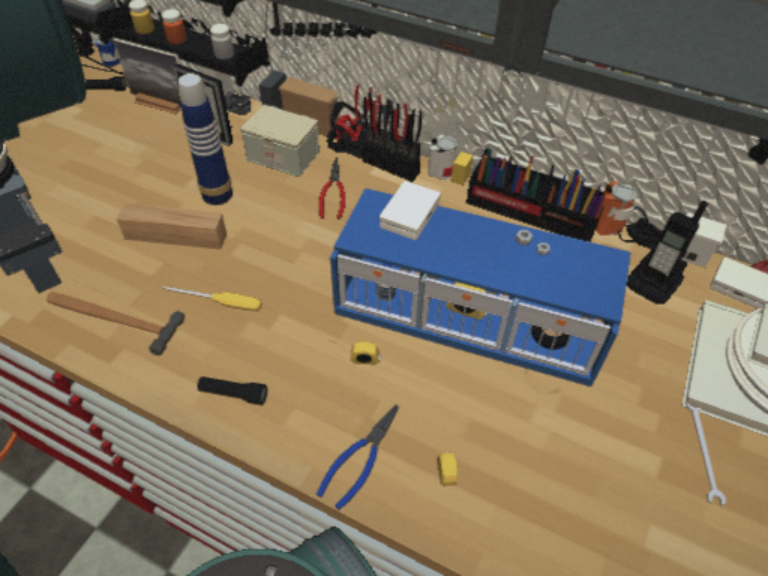

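The top view shows the cabinet front. The tape measure candidates, in 768x576 pixels, are yellow in the middle bay (465,303) and two small ones on the bench at (364,352) and (448,468). The bottle seems to be in the left bay (385,290) and the black roll in the right bay (550,335). The press marks are at about (378,273), (466,296) and (560,322). Next I'll check a close crop and measure.

```bash
cat > m.py <<'E'
from h import *
z=np.load('top.npz');im,d,K,T=z['im'],z['d'],z['K'],z['T']
c=im[160:260,210:430];cv2.imwrite('pics/crop.png',cv2.resize(c[...,::-1],None,fx=3.6,fy=3.6,interpolation=cv2.INTER_CUBIC))
P=cloud(K,T,d);hsv=cv2.cvtColor(im,cv2.COLOR_RGB2HSV)
blue=(hsv[...,0]>100)&(hsv[...,0]<125)&(hsv[...,1]>120)&(abs(P[...,2]-.172)<.008)&(d>0)
n,l,s,_=cv2.connectedComponentsWithStats(blue.astype(np.uint8));k=1+s[1:,4].argmax()
Q=P[l==k];print('top z',np.median(Q[:,2]),len(Q))
r=cv2.minAreaRect(Q[:,:2].astype(np.float32));print('rect',r,cv2.boxPoints(r).round(4).tolist())
m=(cv2.inRange(hsv,(3,130,120),(18,255,255)))
m[:170]=0;m[235:]=0;m[:,:220]=0;m[:,420:]=0
n,l,s,c=cv2.connectedComponentsWithStats(m)
for i in range(1,n):
    if s[i,4]>6: print('mark',c[i].round(1),s[i,4],np.median(P[l==i],0).round(4))
m=cv2.inRange(hsv,(20,130,100),(33,255,255));n,l,s,c=cv2.connectedComponentsWithStats(m)
for i in range(1,n):
    if s[i,4]>15 and 150<c[i,1]<330: print('yel',c[i].round(1),s[i,4],P[l==i].min(0).round(3),P[l==i].max(0).round(3))
E
python3 m.py
```

```text
top z 0.17226009068647424 7768
rect ((0.6981102228164673, 0.058995574712753296), (0.15662573277950287, 0.46428951621055603), 8.397839546203613) [[0.5867000222206116, 0.27720001339912415], [0.6545000076293945, -0.18209999799728394], [0.809499979019165, -0.15919999778270721], [0.7416999936103821, 0.3000999987125397]]
mark [251.1 181.7] 16 [0.5839 0.1943 0.1567]
mark [310.9 197.6] 17 [0.6063 0.0463 0.1554]
mark [373.7 214.5] 20 [ 0.627  -0.102   0.1569]
yel [312.9 190.8] 26 [0.627 0.032 0.082] [0.694 0.09  0.163]
yel [157.8 200.2] 281 [-0.042 -0.127 -0.003] [0.545 0.505 0.956]
yel [242.9 234. ] 195 [-0.042 -0.127 -0.002] [0.555 0.209 0.956]
yel [298.6 312.4] 239 [-0.042 -0.127 -0.003] [ 0.426 -0.012  0.956]
```

View pics/crop.png

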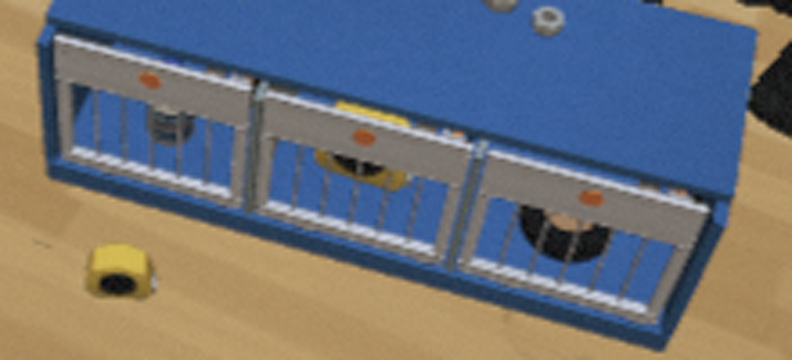

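The crop confirms it. The large yellow tape with the black disc is in the middle bay, the bottle is left and the roll right. The middle mark is at (0.606, 0.046, 0.155), which agrees with the given 154 mm height and the cabinet yaw of 8.4°. I'll turn the tool to the cabinet's axes and shut the fingers.

>>> step_arm --pt "0 0 0 0 0 -0.15" --pt "0 0 0 0 0 -0.15" --pt "0 0 0 0 0 -0.15" --pt "0 0 0 0 0 -0.15" --pt "0 0 0 0 0 -0.006" --fingers -1

```text
t: 0.65
tcp_pos: [0.31, 0.6275, 0.2307]
ee_rot: [-0.0, -0.075, 0.997, -0.0]
force: [0.7, 0.2, -0.2]
opening: 0.592
grasp_force: 0.0
```

>>> step_arm --pt "-0.012 -0.046 0 0 0 0" --pt "-0.012 -0.046 0 0 0 0" --pt "-0.012 -0.046 0 0 0 0" --pt "-0.012 -0.046 0 0 0 0" --pt "-0.012 -0.046 0 0 0 0"

```text
t: 1.15
tcp_pos: [0.4034, 0.4071, 0.2309]
ee_rot: [0.0, -0.071, 0.997, -0.0]
force: [0.8, -0.2, -0.3]
opening: 0.155
grasp_force: 0.0
```

>>> step_arm --pt "-0.012 -0.046 0 0 0 0" --pt "-0.012 -0.046 0 0 0 0" --pt "-0.012 -0.046 0 0 0 0" --pt "-0.012 -0.046 0 0 0 0" --pt "-0.012 -0.046 0 0 0 0"

```text
t: 1.65
tcp_pos: [0.4966, 0.1883, 0.2311]
ee_rot: [0.0, -0.071, 0.997, 0.0]
force: [1.1, 0.7, 0.2]
opening: 0.003
grasp_force: 0.0
```

```bash
cat > s.py <<'E'
from h import *
s=env.get_state();a=np.radians(8.35);p=s['tcp_pos'];d=p[:2]-[.690,.0577]
q=s['ee_rot'];M=R.from_quat([q[1],q[2],q[3],q[0]]).as_matrix()
print(s['t'],'cab xy',(d@[np.cos(a),np.sin(a)]).round(4),(d@[-np.sin(a),np.cos(a)]).round(4),'tip z',round(p[2]-.017,4),'toolx az',np.degrees(np.arctan2(M[1,0],M[0,0])).round(2),s['force'].round(1),s['joint_pos'].round(2),s['opening'])
E
python3 s.py
```

```text
1.65 cab xy -0.1724 0.1573 tip z 0.2141 toolx az -171.85 [1.1 0.7 0.2] [ 0.32  0.11  2.07  0.    0.95 -1.39] 0.003335240674926856
```

>>> step_arm --pt "0 -0.045 0 0 0 0" --pt "0 -0.045 0 0 0 0" --pt "0 -0.045 0.02 0 0 0" --pt "0 -0.02 0.025 0 0 0" --pt "0 0 0.02 0 0 0"

```text
t: 2.15
tcp_pos: [0.519, 0.0345, 0.165]
ee_rot: [0.0, -0.07, 0.998, -0.0]
force: [0.2, -0.3, -0.8]
opening: 0.004
grasp_force: 0.0
```

```bash
python3 s.py; python3 - <<'E'
from h import *
im,d=env.get_image('top');K,T=cam('top');np.savez('t2.npz',im=im,d=d,K=K,T=T)
cv2.imwrite('pics/t2.png',cv2.resize(im[130:290,200:440,::-1],None,fx=3.2,fy=3.2))
E
```

```text
2.15 cab xy -0.1726 0.0018 tip z 0.148 toolx az -172.01 [ 0.2 -0.3 -0.8] [ 0.02  0.19  2.13 -0.    0.82 -1.69] 0.0041880008044378894
```

View pics/t2.png

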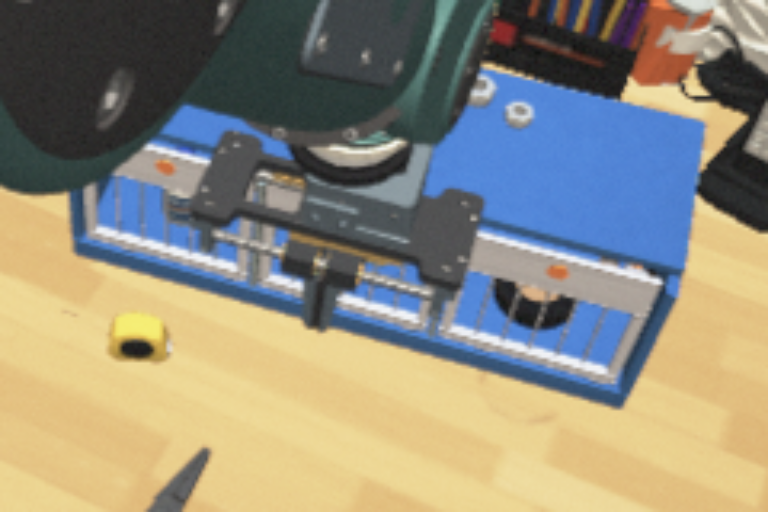

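The shut fingers hang at (318,300) in front of the middle flap, and the gripper body is clear of the cabinet top. Contact should come after about 70 mm of advance.

>>> step_arm --pt "-0.02 0 0 0 0 0" --pt "-0.02 0 0 0 0 0" --pt "-0.016 0 0 0 0 0" --pt "-0.006 0 0 0 0 0" --pt "0 0 0 0 0 0"

```text
t: 2.7
tcp_pos: [0.5806, 0.0463, 0.1662]
ee_rot: [0.0, -0.073, 0.997, 0.0]
force: [0.4, 0.1, 0.4]
opening: 0.008
grasp_force: 0.0
```

>>> step_arm --pt "-0.003 0 0 0 0 0" --pt "-0.003 0 0 0 0 0" --pt "-0.003 0 0 0 0 0" --pt "-0.002 0 0 0 0 0" --pt "0 0 0 0 0 0"

```text
t: 3.2
tcp_pos: [0.591, 0.0476, 0.1659]
ee_rot: [-0.0, -0.073, 0.997, 0.0]
force: [-2.8, 0.3, 2.9]
opening: 0.005
grasp_force: 1.7
```

```bash
python3 s.py
```

```text
3.2 cab xy -0.0995 0.0044 tip z 0.1489 toolx az -171.57 [-2.8  0.3  2.9] [ 0.04  0.3   1.98  0.    0.86 -1.68] 0.005355550708639956
```

Contact, with a reaction of about 3 N. I'll press further in small steps.

>>> step_arm --pt "-0.002 0 0 0 0 0" --pt "-0.002 0 0 0 0 0" --pt "-0.001 0 0 0 0 0" --pt "0 0 0 0 0 0" --pt "0 0 0 0 0 0"

```text
t: 3.7
tcp_pos: [0.595, 0.0482, 0.1658]
ee_rot: [-0.001, -0.074, 0.997, -0.0]
force: [-11.3, -2.4, 9.1]
opening: 0.004
grasp_force: 5.5
```

>>> step_arm --pt "-0.0015 0 0 0 0 0" --pt "0 0 0 0 0 0" --pt "0.02 0 0 0 0 0" --pt "0.04 0 0 0 0 0" --pt "0.04 0 0 0 0 0"

```text
t: 4.2
tcp_pos: [0.4978, 0.0337, 0.1657]
ee_rot: [0.0, -0.074, 0.997, -0.0]
force: [0.0, -0.1, 0.6]
opening: 0.003
grasp_force: 0.0
```

>>> step_arm --pt "0.02 0 -0.02 0 0 0" --pt "0 0 -0.04 0 0 0" --pt "0 0 0 0 0 0" --pt "0 0 0 0 0 0" --pt "0 0 0 0 0 0"

```text
t: 4.7
tcp_pos: [0.4787, 0.0309, 0.2253]
ee_rot: [-0.0, -0.074, 0.997, 0.0]
force: [-0.2, -0.7, -1.0]
opening: 0.004
grasp_force: 0.0
```

```bash
python3 s.py; python3 - <<'E'
from h import *
im,d=env.get_image('top')
cv2.imwrite('pics/t3.png',cv2.resize(im[130:290,200:440,::-1],None,fx=3.2,fy=3.2))
E
```

```text
4.7 cab xy -0.2129 0.0042 tip z 0.2083 toolx az -171.57 [-0.2 -0.7 -1. ] [ 0.02  0.03  2.17  0.    0.94 -1.7 ] 0.003878142882409895
```

View pics/t3.png

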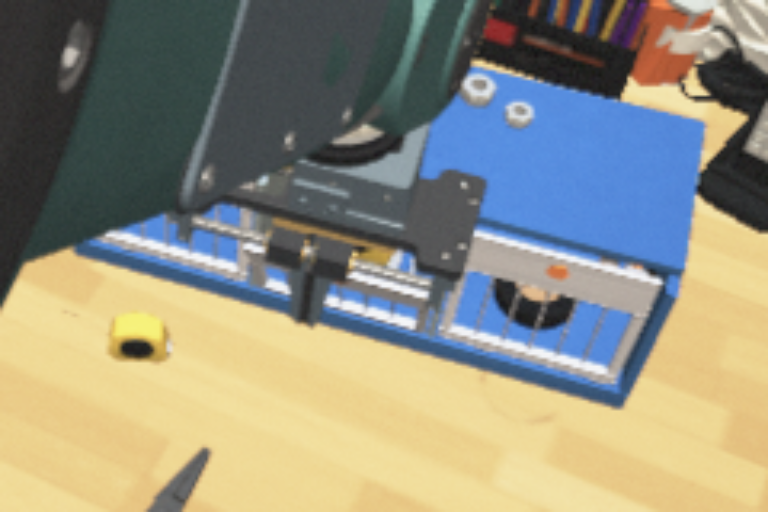

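The hand hides the middle flap, so I can't tell from this view. I'll look from the wrist and scene cameras.

```bash
python3 - <<'E'
from h import *
K,T=cam('wrist');im,d=env.get_image('wrist');im2,d2=env.get_image('scene')
cv2.imwrite('pics/w4.png',np.vstack([im[...,::-1],cv2.resize(im2[90:200,140:290,::-1],(512,375))])[:, :] if 0 else np.hstack([cv2.resize(im[...,::-1],(400,300)),cv2.resize(im2[95:200,140:280,::-1],(400,300))]))
K,T=cam('scene');P=cloud(K,T,d2).reshape(-1,3);a=np.radians(8.35)
D=P[:,:2]-[.690,.0577];x=D@[np.cos(a),np.sin(a)];y=D@[-np.sin(a),np.cos(a)];z=P[:,2]
for y0 in (.15,0,-.15):
    m=(abs(y-y0)<.06)&(x>-.17)&(x<-.07)&(z>.12)&(z<.175);print(y0,m.sum(),x[m].min() if m.any() else 0,np.histogram(x[m],np.arange(-.17,-.06,.01))[0])
E
```

```text
0.15 256 -0.08574993340437283 [  0   0   0   0   0   0   0   0 101 155   0]
0 459 -0.14209529633276907 [  0   0  20 142 166  53  25  22  23   8   0]
-0.15 140 -0.08555710301586457 [ 0  0  0  0  0  0  0  0 57 83  0]
```

View pics/w4.png

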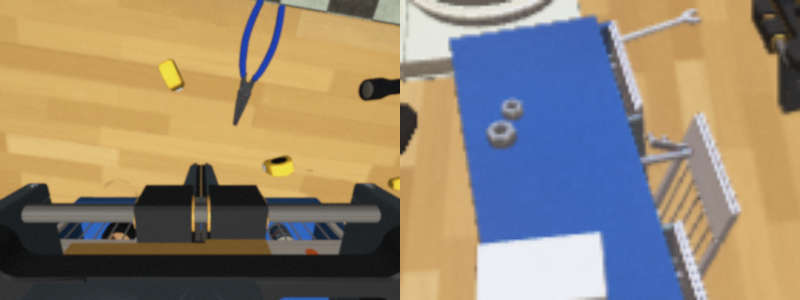

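The scene crop on the right shows the middle flap ajar at (700,190), its top edge about 57 mm out, with the rod on its right side and the other two flaps shut. Next: over the gap, then down behind the edge slightly left of the middle.

>>> step_arm --pt "-0.03 0.005 0 0 0 0" --pt "-0.04 0.006 0 0 0 0" --pt "-0.03 0 0 0 0 0" --pt "-0.013 0 0 0 0 0" --pt "0 0 0 0 0 0"

```text
t: 5.35
tcp_pos: [0.5896, 0.0585, 0.225]
ee_rot: [-0.001, -0.074, 0.997, -0.0]
force: [-0.8, -0.1, -0.9]
opening: 0.008
grasp_force: 0.0
```

```bash
python3 s.py
```

```text
5.35 cab xy -0.0993 0.0154 tip z 0.208 toolx az -171.55 [-0.8 -0.1 -0.9] [ 0.06  0.22  1.96 -0.    0.96 -1.66] 0.007618103544284196
```

>>> step_arm --pt "0 0 0.02 0 0 0" --pt "0 0 0.02 0 0 0" --pt "0 0 0.02 0 0 0" --pt "0 0 0.015 0 0 0" --pt "0 0 0 0 0 0"

```text
t: 5.85
tcp_pos: [0.587, 0.0581, 0.149]
ee_rot: [-0.002, -0.073, 0.997, 0.0]
force: [-0.1, 0.1, 0.6]
opening: 0.007
grasp_force: 0.0
```

>>> step_arm --pt "0.01 0 0 0 0 0" --pt "0.01 0 0 0 0 0" --pt "0.01 0 0 0 0 0" --pt "0.01 0 0.002 0 0 0" --pt "0.01 0 0.002 0 0 0"

```text
t: 6.35
tcp_pos: [0.5387, 0.0509, 0.1472]
ee_rot: [0.0, -0.074, 0.997, -0.0]
force: [0.1, 1.1, 0.5]
opening: 0.004
grasp_force: 0.2
```

```bash
python3 s.py
```

```text
6.35 cab xy -0.1507 0.0153 tip z 0.1302 toolx az -171.56 [0.1 1.1 0.5] [ 0.05  0.25  2.09 -0.    0.79 -1.67] 0.00431314686390237
```

>>> step_arm --pt "0.01 0 0.003 0 0 0" --pt "0.01 0 0.004 0 0 0" --pt "0.01 0 0.004 0 0 0" --pt "0.005 0 0.002 0 0 0" --pt "0 0 0 0 0 0"

```text
t: 6.85
tcp_pos: [0.5041, 0.0458, 0.1335]
ee_rot: [-0.0, -0.073, 0.997, 0.0]
force: [0.5, -0.7, -1.0]
opening: 0.004
grasp_force: 0.0
```

>>> step_arm --pt "0 0 -0.04 0 0 0" --pt "0 0 -0.04 0 0 0" --pt "0 0 -0.04 0 0 0" --pt "0 0.04 -0.02 0 0 0" --pt "0 0.04 0 0 0 0"

```text
t: 7.35
tcp_pos: [0.4951, 0.1259, 0.2777]
ee_rot: [0.003, -0.072, 0.997, 0.0]
force: [0.1, 0.7, -1.0]
opening: 0.006
grasp_force: 0.0
```

>>> step_arm --pt "0 0.04 0 0 0 0" --pt "0 0.04 0 0 0 0" --pt "0 0.04 0 0 0 0" --pt "0 0.04 0 0 0 0" --pt "0 0.04 0 0 0 0"

```text
t: 7.85
tcp_pos: [0.4637, 0.3248, 0.2742]
ee_rot: [0.0, -0.074, 0.997, 0.0]
force: [0.9, 0.3, -0.1]
opening: 0.006
grasp_force: 0.0
```

>>> step_arm --pt "0 0 0 0 0 0" --pt "0 0 0 0 0 0" --pt "0 0 0 0 0 0" --pt "0 0 0 0 0 0" --pt "0 0 0 0 0 0"

```text
t: 8.35
tcp_pos: [0.4642, 0.3221, 0.274]
ee_rot: [0.0, -0.073, 0.997, -0.0]
force: [0.3, -0.2, 0.1]
opening: 0.002
grasp_force: 0.0
```

>>> step_arm --pt "0 0 0 0 0 0" --pt "0 0 0 0 0 0" --pt "0 0 0 0 0 0" --pt "0 0 0 0 0 0" --pt "0 0 0 0 0 0"

```text
t: 8.85
tcp_pos: [0.4639, 0.3229, 0.2739]
ee_rot: [-0.0, -0.074, 0.997, 0.0]
force: [0.4, -0.3, -0.1]
opening: 0.006
grasp_force: 0.0
```

>>> step_arm --pt "0 0 0 0 0 0" --pt "0 0 0 0 0 0" --pt "0 0 0 0 0 0" --pt "0 0 0 0 0 0" --pt "0 0 0 0 0 0"

```text
t: 9.35
tcp_pos: [0.4639, 0.3229, 0.2739]
ee_rot: [-0.0, -0.074, 0.997, -0.0]
force: [-0.4, 1.1, -0.2]
opening: 0.003
grasp_force: 0.0
```

>>> step_arm --pt "0 0 0 0 0 0" --pt "0 0 0 0 0 0" --pt "0 0 0 0 0 0" --pt "0 0 0 0 0 0" --pt "0 0 0 0 0 0"

```text
t: 9.85
tcp_pos: [0.4639, 0.3229, 0.2739]
ee_rot: [-0.0, -0.074, 0.997, -0.0]
force: [-0.5, 0.1, -0.1]
opening: 0.008
grasp_force: 0.0
```

```bash
python3 s.py; python3 - <<'E'
from h import *
im,d=env.get_image('top');im2,d2=env.get_image('scene')
cv2.imwrite('pics/f5.png',np.hstack([cv2.resize(im[130:290,200:440,::-1],(400,300)),cv2.resize(im2[95:200,140:280,::-1],(400,300))]))
E
```

```text
9.85 cab xy -0.1852 0.2952 tip z 0.2569 toolx az -171.56 [-0.5  0.1 -0.1] [ 0.57  0.12  1.98  0.    1.04 -1.15] 0.008455436518031904
```

View pics/f5.png

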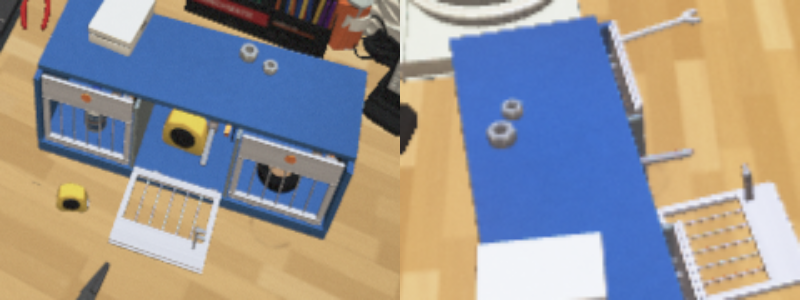

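The middle flap lies open at (165,220), the tape measure is in place at (185,130), and the other two flaps are shut. I'll let it settle briefly and hand in.

>>> step_arm --pt "0 0 0 0 0 0" --pt "0 0 0 0 0 0" --pt "0 0 0 0 0 0" --pt "0 0 0 0 0 0" --pt "0 0 0 0 0 0"

```text
t: 10.45
tcp_pos: [0.4639, 0.3229, 0.2739]
ee_rot: [0.0, -0.074, 0.997, -0.0]
force: [-0.3, -0.1, -0.2]
opening: 0.007
grasp_force: 0.0
```

>>> step_arm --pt "0 0 0 0 0 0" --pt "0 0 0 0 0 0" --pt "0 0 0 0 0 0" --pt "0 0 0 0 0 0" --pt "0 0 0 0 0 0"

```text
t: 10.95
tcp_pos: [0.4639, 0.3229, 0.2739]
ee_rot: [-0.0, -0.074, 0.997, -0.0]
force: [0.2, 0.1, -0.5]
opening: 0.003
grasp_force: 0.0
```

```bash
python3 -c "
from bench import env
print(env.job_done())"
```

```text
the job is handed in; nothing more can be done
None
```

The job is handed in at about 11 s: the middle flap, with the yellow tape measure behind it, was pressed, sprang ajar by itself and now lies fully open, and the last pictures show the other two flaps shut and the tape measure in its bay (the hand-in returned no verdict).

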